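# Move the push-fit stop end to the other outlet of the water purifier

### The arm

A 6-joint arm with a two-finger parallel gripper is mounted at the origin on the work surface. World frame = base frame: x ahead of the robot, y to its left, z up, the work surface at z = 0. Lengths are in mm, angles in degrees, forces in N, time in s.
With the tool pointing down it reaches from about 300 to 850 mm from the base axis. Payload 4.2 kg.
Tool frame: the origin (TCP) lies midway between the tips of the shut fingers; the grasp point (between the pads) lies 19 mm behind it (env.grasp_offset is the distance from the TCP to the grasp point, in mm); z points along the fingers, y is the line along which they close (so a half turn about z gives the same grasp; the last joint's range is limited). The gripper opens to 91 mm and grips with 3 to 60 N. Pads are 32 mm wide; open, the fingers measure 118 mm over their backs; the gripper's body (76 mm by 178 mm) begins 60 mm behind the grasp point.
Start: joints at [68.297, 18.312, 89.639, -0, 72.044, -1.146], TCP at [201.915, 538.399, 213.976] pointing down, gripper open.
Joint ranges: [-177.97, 177.97], [-48.28, 115.42], [12.27, 149.76], [-77.06, 257.06], [2.81, 150.46], [-146.56, 146.56]. Speed limits (degrees/s): [147.25, 147.25, 180, 180, 180, 180].

### API

Orientations are given as [roll, pitch, yaw] about the fixed x, y, z axes, in that order (R = Rz(yaw) Ry(pitch) Rx(roll)).
In Python, from workcell import env, optics gives the robot as it stands. The module is installed in compiled form; this text tells all that it offers.
- The arm moves only by the tool send_rows, never from a script. Its argument "targets" is a list that holds one entry, the list of rows, each a list of 7 numbers: the turn, a rotation vector about the world's x, y, z scaled (see below), then the shift along the world's x, y, z scaled (see below), then the closure, from -1 (fully open) to 1 (shut). In form: [[[rx, ry, rz, x, y, z, gripper], ...]]. A call has 1 to 12 rows; each row shifts and turns the commanded pose from where the row before left it; what a row does not reach is not made up. The controller multiplies each number of a shift by 0.2 m and each number of a turn by pi/2 rad. A row lasts 1/10 s, in which the tool goes at most 50 mm and 8.59 degrees, less where a joint would pass 70% of its speed; a pose out of reach is approached as far as the arm can. A call with a number of a shift or a turn outside -1 to 1 is refused whole. A call with a gripper value outside its range is refused whole. The fingers move at their own pace and stop on an object; "grip_force" is the grip in N (left out, the last holds). Time passes only in rows, so rows that do not move let the fingers close. It gives the time, the measured TCP pose, the force, the opening and the grip force at its end, in the units of the state.
- env.state(): the state, without advancing time (a new reading comes with each control period).
- optics.grab_frame(name): name is "scene" or "top"; returns (picture, depth): 400x640x3 uint8, red, green, blue; 400x640 float32, mm along the optical axis (not along the pixel's ray), 0 where there is no reading.
- optics.camera_info(name): a dict with "camera_matrix" (3x3 intrinsics, pixels), "R" (3x3) and "t" (3): a world point X has camera coordinates R X + t. Camera axes: x right, y down, z forward; pixel columns grow to the right and rows downward; lengths in mm; the calibration is good to about 2 mm. A picture is of the moment at which its call begins. camera_info takes no time and is no camera call.
- env.job_done(): hands the job in; it is judged then, once.
Trained networks look in the newest picture that a camera, given by its name, has taken for a name from the list of things; names that differ only in an ending like _2 or _b are one class to them, and where a whole thing is asked for, a point or a joint stands for the part that bears it (a point fixed in the world has none). Each returns a list of dicts, best first, with "conf" (0 to 1); they miss things now and then, are a little off and sometimes report something else, mostly with a low value. They report only what shows in the picture. A call takes as long as a camera call.
- optics.silhouettes(camera, name): "mask" (400x640 bool, what is visible of it) and "at" ([column, row] in pixels, amid what is visible of it).
- optics.place_of(camera, name): "at" ([column, row] in pixels: a listed point, or the origin of a listed thing).
The state is a dict: "time_s": time; "qpos": joint angles; "qvel": joint speeds; "effort": joint torques, N m; "ee_pos": TCP position; "ee_rot": TCP orientation; "force": force on the tool from outside, world axes, zero at the start; "torque": the same for the moment, N m; "gripper_width": finger opening in mm; "gripper_force": force on a finger pad.
Only numpy, scipy, OpenCV 4.12 (cv2) and the standard library are available. Lean on these libraries where they do the work, as an engineer would, in place of code of your own. Each camera call takes 0.05 s, during which the arm holds its last target. There are 200 camera calls.

### The job

The push-fit stop end that closes one outlet tail of the water purifier is needed on the other tail: press its release ring (the collet) into its body and, keeping it pressed, draw the stop end off its tail, then push it fully home on the free tail and let go, so that the ring springs out and the stop end locks. Do not crush it, and do not yank, ram or wrench it against the tails; leave the jar, the door chime remote and the keys where they are.

Things in the scene. Friction and masses are not known exactly. Their poses are not given: they have to be found in the camera images.
- unit: countertop water purifier, fixed: white case 160 deep (x) x 250 wide (y) x 130 mm high, three upright filter canisters on top (to 254 mm high, axes at x = +18 mm), a round gauge on the front. Origin: centre of the underside, z up. Its front is the plane x = -80 mm; two equal stainless outlet tails stick out of it towards -x, axes at z = 70 mm, y = +45 (closed at the start) and -45 mm (free)
- closed_tail (a point): nominal tip of the tail that the stop end closes at the start; axes as the unit's, so the tail's root lies 100 mm towards +x. A tail is a tube 12 mm in diameter, 100 mm long, with a 23 mm brass nut on the 15 mm next to the front, a locking groove 20 to 31 mm back from the tip, and an end bevelled over its last 4 mm to 9.6 mm. It cannot move lengthwise
- free_tail (a point): nominal tip of the free tail, same form, if it stood square. The tails sit in rubber grommets at the front: this one may lean up to 0.05 rad (its real tip up to 5 mm off this point sideways, and up to 5 mm up or down), which is not measured. Either tail gives to about 4.5 N of side load at its tip, by up to 0.08 rad, and stays where it is put
- stop_end: loose push-fit stop end (blanking cap), 0.13 kg: brass barrel 32 mm diameter, from its flat closed end at x = -23 mm (face 30 mm wide) to x = +13.5 mm, where a grey ring stands out to x = +23 mm. Origin on its axis, x to the purifier. Socket 41 mm deep from the ring's face, bore 13.6 mm; an O-ring drags at 3 to 6 N. Bottomed it is at unit x = -162 mm, locked down to -165, at the start -163
- ring_face (a point): centre of the outer face of the release ring (collet), which faces the purifier: flange 31 mm diameter, 5 mm thick, the 12 mm tube passing through its 13.8 mm hole, so only the rim round the tube can be pushed. With the ring out, teeth in the barrel catch the tail's groove and hold against any pull, with about 2 mm of play either way along the tail; the fall of the teeth into the groove locks it
- collet (a joint): travel of the ring into the barrel, m: 0 sprung out, 0.004 pressed in. 5 N starts it, 11 N presses it in fully; from 3 mm on the teeth clear the tube and the stop end slides. Squeezing the stop end lengthwise, closed end to ring, does it (46 mm long, 42 mm pressed). The teeth spread by themselves when it is pushed on (about 10 N). On a tail but not home the ring stays about 3 mm in
- jar: cream ceramic jar with a flip-top lid, 92 mm diameter, 106 mm high, standing on a cork coaster; origin at the centre of its underside; bystander
- chime_remote: blue plastic door chime remote shaped like a lighter, 90 x 24 x 12 mm, lying flat; origin under its middle; bystander
- key_a: steel door key, 58 mm long, 4 mm thick, lying flat; origin under its middle; bystander
- key_b: a second steel door key like the first; bystander

How it is judged:
By the outcome, as a careful person would: the job done as asked, in the order asked, and still so for the second after the job is handed in, with the robot touching nothing.
It also fails if it takes over 58 s, if anything falls off the work surface, if the arm or the gripper's body presses on something with over 40 N, if the wrist force passes 120 N, or if a joint passes its speed limit or range.

## Working session

There is one attempt and no reset: what is moved stays moved. The work goes in short steps, Python scripts to look and compute and a tool call to move; the robot and the scene stay as the last step left them, time stands still between calls to the robot, and variables do not carry over. Pictures are saved under pics/ and viewed, at most 10 in all, crops included, and the job is handed in when it is done.

Besides the shell and the picture viewer there is one more tool, called in YAML: its name, and indented under it one key for each argument. send_rows: Moves the arm, as the interface text tells. Its arguments: {"type":"object","properties":{"targets":{"type":"array"},"grip_force":{"type":"number"}},"required":["targets"]}

```bash
ls; mkdir -p pics; cat > h.py <<'E'
import numpy as np,cv2
from workcell import env,optics
def ray(cam,px):
    c=optics.camera_info(cam);K=np.array(c["camera_matrix"]);R=np.array(c["R"]);t=np.array(c["t"])
    d=R.T@np.linalg.inv(K)@np.array([px[0],px[1],1.]);return -R.T@t,d
def dep(cam,px,z):
    o,d=ray(cam,px);return o+d*z
def proj(cam,X):
    c=optics.camera_info(cam);p=np.array(c["camera_matrix"])@(np.array(c["R"])@np.array(X)+np.array(c["t"]));return p[:2]/p[2]
def tri(c1,p1,c2,p2):
    o1,d1=ray(c1,p1);o2,d2=ray(c2,p2);s=np.linalg.lstsq(np.c_[d1,-d2],o2-o1,rcond=None)[0]
    a,b=o1+d1*s[0],o2+d2*s[1];return (a+b)/2,np.linalg.norm(a-b)
E
python3 - <<'E'
from h import *
np.set_printoptions(precision=1,suppress=True)
print(env.state())
F={}
for c in("scene","top"):
    im,d=optics.grab_frame(c);F[c]=d
    cv2.imwrite(f"pics/{c}0.png",im[:,:,::-1]);np.save(f"{c}0d.npy",d)
    print(c,optics.camera_info(c)["R"],ray(c,(320,200)))
for n in("unit","closed_tail","free_tail","stop_end","ring_face","jar","chime_remote","key_a"):
    P={}
    for c in F:
        r=optics.place_of(c,n)
        print(n,c,[(np.round(x["at"],1),round(x["conf"],2)) for x in r][:3])
        if r:P[c]=r[0]["at"]
    if len(P)==2:print("   tri",tri("scene",P["scene"],"top",P["top"]))
E
```

```text
pics
{'time_s': 0.0, 'qpos': array([68.3, 18.4, 89.7, -0. , 72. , -1.1]), 'qvel': array([ 0.1,  0.1, -0.1,  0.1,  0. , -0. ]), 'effort': array([  0. , -41.2, -23.2,   0.1,   0. ,  -0. ]), 'ee_pos': array([201.7, 537.9, 213.1]), 'ee_rot': array([-179.9,   -0. ,  159.4]), 'force': array([-0.7,  0.1,  0. ]), 'torque': array([-0., -0., -0.]), 'gripper_force': 0.0, 'gripper_width': 91.20641391799329}
scene [[ 0.4  0.9  0. ]
 [ 0.8 -0.3 -0.6]
 [-0.5  0.2 -0.8]] (array([1027.9, -208.5,  773.8]), array([-0.5,  0.2, -0.8]))
top [[-0.1 -1.  -0. ]
 [-1.   0.1 -0.2]
 [ 0.2 -0.  -1. ]] (array([394.6, -19.8, 964. ]), array([ 0.2, -0. , -1. ]))
unit scene [(array([435.8, 182.7]), 0.92), (array([364.7, 188.1]), 0.67)]
unit top [(array([210.4, 220.3]), 0.97)]
   tri (array([585.8, 270.2, -13.6]), np.float64(1.4647476767819259))
closed_tail scene []
closed_tail top [(array([211.2, 219.2]), 0.61)]
free_tail scene [(array([366.3, 187.7]), 0.73)]
free_tail top [(array([274.9, 213.7]), 0.88)]
   tri (array([579.6,  84.8,  54.9]), np.float64(2.8002014395217456))
stop_end scene [(array([366.3, 150.8]), 0.86
[... 249 characters left out ...]
(array([503.1, 143.5,  63.9]), np.float64(3.263719875903327))
jar scene [(array([172.8, 250.4]), 0.79)]
jar top [(array([440.7, 223.1]), 0.94), (array([360.4, 248.4]), 0.34)]
   tri (array([ 540.9, -343.4,    6.1]), np.float64(5.512074632434238))
chime_remote scene [(array([257.2, 203.8]), 0.96)]
chime_remote top [(array([363.1, 248.3]), 0.74)]
   tri (array([ 486.3, -139.5,   -9.5]), np.float64(3.9673949634134336))
key_a scene [(array([285. , 247.9]), 0.7), (array([246.6, 302.4]), 0.57), (array([170.7, 251. ]), 0.45)]
key_a top [(array([391.8, 166.7]), 0.64), (array([261.7, 245.5]), 0.61), (array([351.7, 198.4]), 0.57)]
   tri (array([ 675.7, -169.8,  131.3]), np.float64(73.02419635750715))
```

View pics/scene0.png

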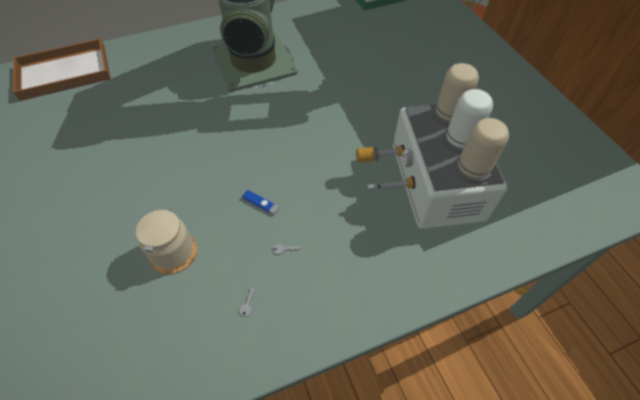

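View pics/top0.png

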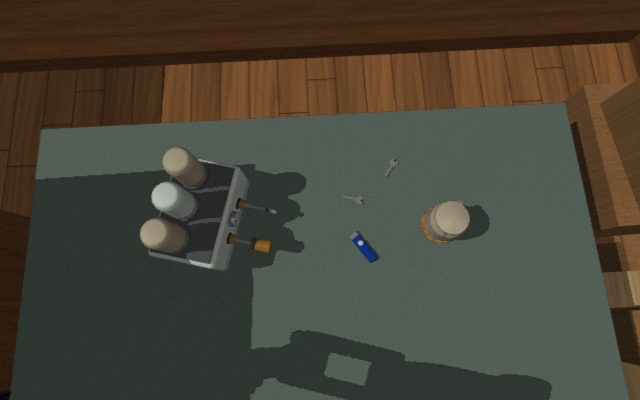

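The scene view shows the capped tail (cap at about 366,154) and the free tail (tip about 372,187). In the top view they are at about (262,246) and (274,212). The tails point roughly towards world -y. Next I'll measure them from depth.

```bash
cat > m.py <<'E'
from h import *
np.set_printoptions(precision=1,suppress=True)
def cloud(c,d):
    v,u=np.mgrid[0:400,0:640];ci=optics.camera_info(c);K=np.array(ci["camera_matrix"]);R=np.array(ci["R"]);t=np.array(ci["t"])
    p=np.stack([u,v,np.ones_like(u)],-1)@np.linalg.inv(K).T*d[...,None]
    P=(p-t)@R;P[d<=0]=np.nan;return P
E
python3 - <<'E'
from m import *
print(optics.camera_info("scene")["camera_matrix"][0][0],optics.camera_info("top")["camera_matrix"][0][0])
for c in("scene","top"):
    d=np.load(c+"0d.npy");P=cloud(c,d);im=cv2.imread(f"pics/{c}0.png")
    m=[x for x in optics.silhouettes(c,"unit")][0]["mask"]
    q=P[m];tp=q[(abs(q[:,2]-130)<5)];r=cv2.minAreaRect(tp[:,:2].astype(np.float32));print(c,"unit top",len(tp),np.median(tp[:,2]),r)
    r=optics.silhouettes(c,"stop_end")
    for x in r[:2]:
        q=P[x["mask"]];q=q[~np.isnan(q[:,0])];print(" cap",x["at"],x["conf"],len(q),np.median(q,0),q.min(0),q.max(0))
    # points z 55..95 in area in front of unit
    box=(P[...,2]>50)&(P[...,2]<100)&(P[...,0]>440)&(P[...,0]<640)&(P[...,1]>60)&(P[...,1]<200)
    ys=P[box];i=np.argsort(ys[:,1]);vv,uu=np.nonzero(box)
    print(len(ys))
    for k in i[::max(1,len(i)//60)]:print((uu[k],vv[k]),ys[k],im[vv[k],uu[k]])
ims=[]
for c,(u,v) in {"scene":(380,170),"top":(250,225)}.items():
    im=cv2.imread(f"pics/{c}0.png")[v-40:v+40,u-53:u+53];ims.append(cv2.resize(im,(636,480)if 0 else (390,294),interpolation=cv2.INTER_CUBIC))
cv2.imwrite("pics/crop0.png",np.vstack(ims))
E
```

```text
412.59998107962434 365.9827884453324
scene unit top 2917 133.36265913568923 ((590.7695922851562, 263.061279296875), (154.81222534179688, 244.74461364746094), 75.01873016357422)
 cap [364.5, 153.6] 0.64 254 [512.2 112.5  77.7] [491.5  93.1  53.8] [524.3 139.9  86. ]
1032
(np.int64(367), np.int64(188)) [588.4  79.4  67.5] [90 93 86]
(np.int64(370), np.int64(188)) [590.9  85.2  67.7] [104 104 100]
(np.int64(373), np.int64(188)) [592.6  91.5  66.6] [91 91 88]
(np.int64(375), np.int64(189)) [596.1  94.6  65.8] [80 84 77]
(np.int64(359), np.int64(157)) [511.9  95.9  77.7] [ 42  88 112]
(np.int64(376), np.int64(187)) [594.3  97.4  69.3] [88 88 86]
(np.int64(360), np.int64(162)) [514.2  98.7  61.8] [62 79 80]
(np.int64(361), np.int64(157)) [512.1 100.9  75.6] [ 44  92 117]
(np.int64(361), np.int64(154)) [506.8 103.   79.1] [ 50 115 147]
(np.int64(363), np.int64(155)) [512.6 105.   81.1] [ 48 108 139]
(np.int64(363), np.int64(154)) [508.5 107.1  79.1] [ 51 115 148]
(np.int64(360), np.int64(148)) [489.5 108.9  78.4] [ 84 131 152]
(np.int64(366), np.int64(157)) [516.8 110.8  76.3] [ 41  85 108]
[... 6641 characters left out ...]
  97.6] [84 88 85]
(np.int64(235), np.int64(209)) [593.8 182.9  73. ] [87 91 87]
(np.int64(234), np.int64(241)) [513.2 184.5  78.3] [51 55 56]
(np.int64(233), np.int64(238)) [521.  187.4  76.3] [28 55 72]
(np.int64(233), np.int64(243)) [510.1 189.9  65.9] [35 54 62]
(np.int64(231), np.int64(234)) [531.  192.2  76.6] [17 35 47]
(np.int64(230), np.int64(227)) [548.3 194.3  77.7] [81 86 82]
(np.int64(228), np.int64(226)) [548.5 195.6  92.4] [82 88 84]
(np.int64(231), np.int64(231)) [541.1 196.1  59.9] [84 90 85]
(np.int64(231), np.int64(232)) [539.3 197.1  55.9] [77 80 74]
(np.int64(227), np.int64(231)) [536.4 198.   92.4] [83 87 82]
(np.int64(227), np.int64(238)) [520.6 199.9  84.9] [38 40 41]
```

View pics/crop0.png

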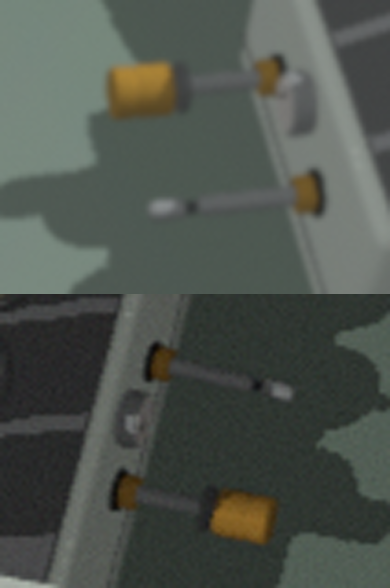

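```bash
cat > fit.py <<'E'
from m import *
from scipy.optimize import least_squares
def U(yaw,c): 
    a=np.radians(yaw);return np.array([[np.cos(a),-np.sin(a),0],[np.sin(a),np.cos(a),0],[0,0,1]]),np.array([*c,0])
R,o=U(75.1,(588.6,264.8))
def frames(c,n=6):
    D=np.stack([optics.grab_frame(c)[1] for _ in range(n)]);return np.nanmedian(np.where(D>0,D,np.nan),0)
def fitcyl(Q,y0,x0,x1,r,z0=70,g=7,xr=None):
    "axis y=a+b(x-xm), z=c+d(x-xm); rows with known radius"
    xm=(x0+x1)/2
    q=Q[(Q[:,0]>x0)&(Q[:,0]<x1)&(np.hypot(Q[:,1]-y0,Q[:,2]-z0)<r+g)]
    f=lambda p:np.hypot(q[:,1]-p[0]-p[1]*(q[:,0]-xm),q[:,2]-p[2]-p[3]*(q[:,0]-xm))-r
    s=least_squares(f,[y0,0,z0,0],loss="soft_l1",f_scale=1.5)
    return s.x,len(q),np.std(s.fun)
E
python3 - <<'E'
from fit import *
np.set_printoptions(precision=3,suppress=True)
for c in("scene","top"):
    d=frames(c);np.save(c+"1d.npy",d);Q=(cloud(c,d)-o)@R
    Q=Q.reshape(-1,3);Q=Q[~np.isnan(Q[:,0])]
    f=Q[(abs(Q[:,0]+80)<12)&(abs(Q[:,1])<110)&(Q[:,2]>20)&(Q[:,2]<120)&(np.abs(np.abs(Q[:,1])-45)>15)&(abs(Q[:,1])>32)]
    A=np.c_[np.ones(len(f)),f[:,1:]];print(c,"front x=",np.linalg.lstsq(A,f[:,0],rcond=None)[0],len(f))
    t=Q[(abs(Q[:,2]-130)<8)&(Q[:,0]>-75)&(Q[:,0]<-20)&(abs(Q[:,1])<120)];print(" top z",np.median(t[:,2]))
    e=Q[(abs(Q[:,2]-128)<8)&(abs(Q[:,0])<80)];print(" y ext",np.percentile(e[:,1],[.5,99.5]),"x ext",np.percentile(e[:,0],[.5,99.5]))
    for n,y,x0,x1,r in(("free",-45,-174,-98,6),("closed",45,-136,-98,6),("cap",45,-183,-152,16)):
        print(" ",n,fitcyl(Q,y,x0,x1,r))
    k=Q[(abs(Q[:,1]-45)<12)&(abs(Q[:,2]-75)<14)&(Q[:,0]<-100)];print(" cap end x",np.percentile(k[:,0],[0,1,3]))
    k=Q[(abs(Q[:,1]+45)<9)&(abs(Q[:,2]-72)<9)&(Q[:,0]<-100)];print(" tip x",np.sort(k[:,0])[:5])
print(env.state()["time_s"])
E
```

```text
scene front x= [-79.416  -0.005   0.003] 602
 top z 134.01648100526725
 y ext [-124.286  112.612] x ext [-78.45   76.591]
  free (array([-44.577,  -0.022,  65.614,   0.046]), 188, np.float64(0.765440265310639))
  closed (array([44.23 ,  0.011, 67.992, -0.023]), 89, np.float64(0.6578022941318811))
  cap (array([44.099,  0.005, 67.359, -0.02 ]), 198, np.float64(0.6571158970000125))
 cap end x [-186.085 -185.877 -185.71 ]
 tip x [-179.167 -178.851 -178.832 -178.678 -177.42 ]
top front x= [-77.995  -0.004   0.   ] 442
 top z 136.41759166862886
 y ext [-121.406  126.722] x ext [-78.213  77.756]
  free (array([-42.313,  -0.016,  67.995,   0.046]), 137, np.float64(0.8490944556550314))
  closed (array([46.483,  0.   , 70.709, -0.   ]), 76, np.float64(0.6154133835202866))
  cap (array([46.368,  0.012, 69.961, -0.018]), 167, np.float64(0.6532126665817108))
 cap end x [-184.651 -184.537 -184.458]
 tip x [-177.608 -177.53  -176.941 -176.862 -176.296]
1.7
```

send_rows:
  targets:
    - [[0, 0, 0.0055, 0.1255, -0.175, -0.03, 0.2], [0, 0, 0.0055, 0.1255, -0.175, -0.03, 0.2], [0, 0, 0.0055, 0.1255, -0.175, -0.03, 0.2], [0, 0, 0.0055, 0.1255, -0.175, -0.03, 0.2], [0, 0, 0.0055, 0.1255, -0.175, -0.03, 0.2], [0, 0, 0.0055, 0.1255, -0.175, -0.03, 0.2], [0, 0, 0.0055, 0.1255, -0.175, -0.03, 0.2], [0, 0, 0.0055, 0.1255, -0.175, -0.03, 0.2], [0, 0, 0.0055, 0.1255, -0.175, -0.03, 0.2], [0, 0, 0.0055, 0.1255, -0.175, -0.03, 0.2], [0, 0, 0.0055, 0.1255, -0.175, -0.03, 0.2], [0, 0, 0.0055, 0.1255, -0.175, -0.03, 0.2]]
  grip_force: 25

```text
time_s: 2.9
ee_pos: [504.1, 116.8, 142.0]
ee_rot: [180.0, 0.0, 165.4]
force: [1.3, 0.4, -0.2]
gripper_width: 36.8
gripper_force: 0.0
```

send_rows:
  targets:
    - [[0, 0, 0, 0, 0, 0, 0.2], [0, 0, 0, 0, 0, 0, 0.2], [0, 0, 0, 0, 0, 0, 0.2]]

```text
time_s: 3.2
ee_pos: [502.6, 119.1, 142.1]
ee_rot: [180.0, -0.0, 165.4]
force: [0.3, 0.2, 0.2]
gripper_width: 36.7
gripper_force: 0.0
```

send_rows:
  targets:
    - [[0, 0, 0, 0, 0, 0, -0.36], [0, 0, 0, 0, 0, 0, -0.36], [0, 0, 0, 0, 0, 0, -0.36], [0, 0, 0, 0, 0, -0.1, -0.36], [0, 0, 0, 0, 0, -0.11, -0.36], [0, 0, 0, 0, 0, 0, -0.36]]

```text
time_s: 3.8
ee_pos: [500.8, 118.3, 97.8]
ee_rot: [-179.9, -0.3, 165.4]
force: [-0.4, -0.1, -0.5]
gripper_width: 62.1
gripper_force: 0.0
```

```bash
python3 - <<'E'
from h import *
s=env.state();print(s["ee_pos"],s["ee_rot"],s["gripper_width"])
im=optics.grab_frame("scene")[0][110:190,313:420,::-1]
cv2.imwrite("pics/s2.png",cv2.resize(im,(780,583),interpolation=cv2.INTER_CUBIC))
E
```

```text
[500.84211535 118.31225729  97.75025943] [-179.85573316   -0.30085372  165.42022346] 62.125314339908805
```

View pics/s2.png

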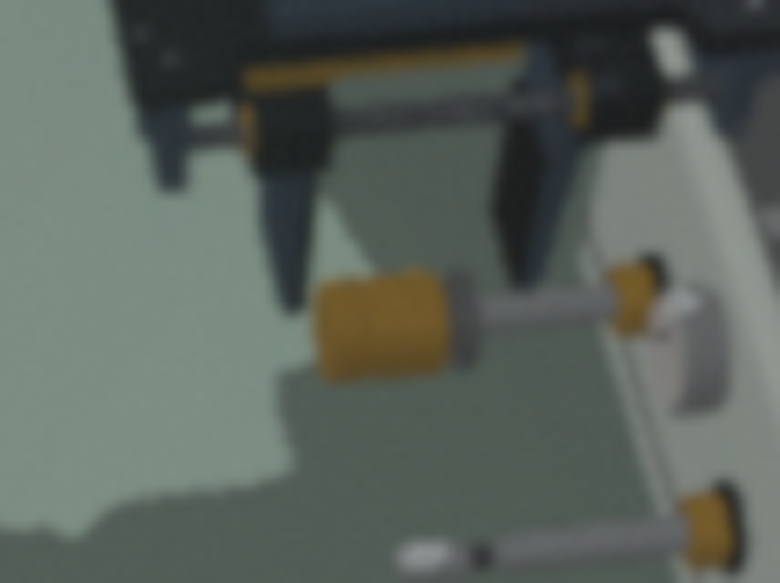

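The fingers straddle the cap: finger tips at crop (290,305) and (522,285), cap spanning 315–480. Descending to just above the tube.

send_rows:
  targets:
    - [[0, 0, 0, 0, 0, -0.05, -0.36], [0, 0, 0, 0.003, 0, -0.05, -0.36], [0, 0, 0, 0, 0, 0, -0.36], [0, 0, 0, 0, 0, 0, -0.36]]

```text
time_s: 4.25
ee_pos: [503.7, 118.4, 79.9]
ee_rot: [-180.0, -0.0, 165.4]
force: [-0.1, -0.5, 0.4]
gripper_width: 62.2
gripper_force: 0.0
```

send_rows:
  targets:
    - [[0, 0, 0, 0, 0, -0.009, -0.36], [0, 0, 0, 0, 0, 0, -0.1], [0, 0, 0, 0, 0, 0, 1], [0, 0, 0, 0, 0, 0, 1], [0, 0, 0, 0, 0, 0, 1], [0, 0, 0, 0, 0, 0, 1], [0, 0, 0, 0, 0, 0, 1]]

```text
time_s: 4.95
ee_pos: [503.8, 118.4, 78.3]
ee_rot: [180.0, 0.0, 165.4]
force: [-0.4, -0.6, 1.2]
gripper_width: 41.5
gripper_force: 25.0
```

send_rows:
  targets:
    - [[0, 0, 0, -0.0025, -0.01, 0, 1], [0, 0, 0, -0.0063, -0.0242, 0, 1], [0, 0, 0, -0.0063, -0.0242, 0, 1]]

```text
time_s: 5.25
ee_pos: [500.6, 106.5, 78.2]
ee_rot: [180.0, 0.0, 165.4]
force: [0.6, 1.1, 1.0]
gripper_width: 41.2
gripper_force: 25.0
```

send_rows:
  targets:
    - [[0, 0, 0, -0.0063, -0.0242, 0, 1], [0, 0, 0, -0.0063, -0.0242, 0, 1], [0, 0, 0, -0.0063, -0.0242, 0, 1], [0, 0, 0, -0.0063, -0.0242, 0, 1], [0, 0, 0, -0.0063, -0.0242, 0, 1], [0, 0, 0, -0.0063, -0.0242, 0, 1], [0, 0, 0, -0.0063, -0.0242, 0, 1], [0, 0, 0, -0.0063, -0.0242, 0, 1], [0, 0, 0, -0.0063, -0.0242, 0, 1], [0, 0, 0, -0.0063, -0.0242, 0, 1], [0, 0, 0, 0, 0, 0, 1]]

```text
time_s: 6.35
ee_pos: [487.8, 57.7, 78.2]
ee_rot: [-180.0, -0.0, 165.3]
force: [0.0, 0.5, -1.9]
gripper_width: 41.0
gripper_force: 25.0
```

```bash
python3 - <<'E'
from fit import *
s=env.state();print(s["ee_pos"],s["ee_rot"],s["gripper_width"],s["force"])
im=optics.grab_frame("scene")[0][110:200,283:403,::-1]
cv2.imwrite("pics/s3.png",cv2.resize(im,(780,585),interpolation=cv2.INTER_CUBIC))
E
```

```text
[487.8  57.7  78.2] [-180.    -0.   165.3] 41.00916107834615 [ 0.   0.5 -1.9]
```

View pics/s3.png

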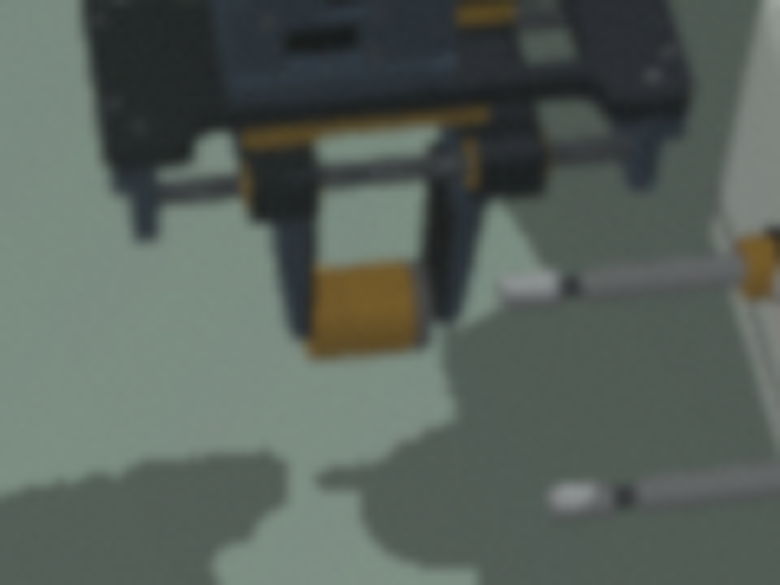

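Cap is off the tail and held level (crop: barrel 310–415, parallel to the tails). I'll measure it against the free tail in the same cameras.

```bash
python3 - <<'E'
from fit import *
np.set_printoptions(precision=3,suppress=True)
for c in("scene","top"):
    d=frames(c,8);Q=(cloud(c,d)-o)@R;Q=Q.reshape(-1,3);Q=Q[~np.isnan(Q[:,0])]
    C=Q[Q[:,2]<84]
    try:print(c,"cap",fitcyl(C,45,-241,-214,16,69,4))
    except Exception as e:print(e)
    print("  free",fitcyl(Q,-45,-174,-98,6),"closed",fitcyl(Q,45,-174,-98,6))
s=env.state();p=(s["ee_pos"]-o)@R;print("tcp unit",p,s["ee_rot"],s["time_s"])
E
```

```text
scene cap (array([43.782, -0.003, 66.837, -0.023]), 177, np.float64(0.5764736508570615))
  free (array([-44.631,  -0.016,  65.539,   0.043]), 188, np.float64(0.8375413392933069)) closed (array([44.263,  0.003, 67.859,  0.004]), 172, np.float64(0.8376740492543472))
top cap (array([45.,  0., 69.,  0.]), 0, np.float64(nan))
  free (array([-53.015,   0.03 ,  54.251,   0.53 ]), 3, np.float64(5.911649020253995e-08)) closed (array([45.,  0., 70.,  0.]), 0, np.float64(nan))
tcp unit [-225.378   44.048   78.16 ] [179.996  -0.002 165.386] 7.2
  ret = _var(a, axis=axis, dtype=dtype, out=out, ddof=ddof,
  arrmean = um.true_divide(arrmean, div, out=arrmean,
  ret = ret.dtype.type(ret / rcount)
```

send_rows:
  targets:
    - [[0.0046, -0.0012, -0.0021, 0.0698, -0.0186, -0.0048, 1], [0.0046, -0.0012, -0.0021, 0.0698, -0.0186, -0.0048, 1], [0.0046, -0.0012, -0.0021, 0.0698, -0.0186, -0.0048, 1], [0.0046, -0.0012, -0.0021, 0.0698, -0.0186, -0.0048, 1], [0.0046, -0.0012, -0.0021, 0.0698, -0.0186, -0.0048, 1], [0.0046, -0.0012, -0.0021, 0.0698, -0.0186, -0.0048, 1], [0, 0, 0, 0, 0, 0, 1], [0, 0, 0, 0, 0, 0, 1]]

```text
time_s: 8.0
ee_pos: [571.6, 35.8, 72.0]
ee_rot: [177.4, -0.1, 164.2]
force: [-0.8, -0.2, -0.3]
gripper_width: 41.4
gripper_force: 25.0
```

```bash
python3 - <<'E'
from fit import *
np.set_printoptions(precision=3,suppress=True)
c="scene"
d=frames(c,10);Q=(cloud(c,d)-o)@R;Q=Q.reshape(-1,3);Q=Q[~np.isnan(Q[:,0])]
for zt in(78,75):print("cap",fitcyl(Q[Q[:,2]<zt],-43,-241,-214,16,60,5))
f,n,e=fitcyl(Q,-45,-174,-98,6);print("free",f,n,e)
x=-227.5+136;print("tail line at cap mid y,z",f[0]+f[1]*x,f[2]+f[3]*x)
s=env.state();print("tcp unit",(s["ee_pos"]-o)@R,s["ee_rot"],s["time_s"],s["gripper_width"],s["force"])
im=optics.grab_frame("scene")[0][130:220,293:413,::-1]
cv2.imwrite("pics/s4.png",cv2.resize(im,(780,585),interpolation=cv2.INTER_CUBIC))
E
```

```text
cap (array([-42.233,  -0.016,  61.031,   0.025]), 192, np.float64(0.4740950205640369))
cap (array([-42.217,  -0.017,  60.947,   0.025]), 114, np.float64(0.4270642742240319))
free [-44.594  -0.016  65.581   0.045] 189 0.7518101327835208
tail line at cap mid y,z -43.11463399396318 61.478724306895224
tcp unit [-225.332  -42.515   72.525] [177.427  -0.019 164.263] 8.5 41.2090025135487 [-0.192  0.485 -1.589]
```

View pics/s4.png

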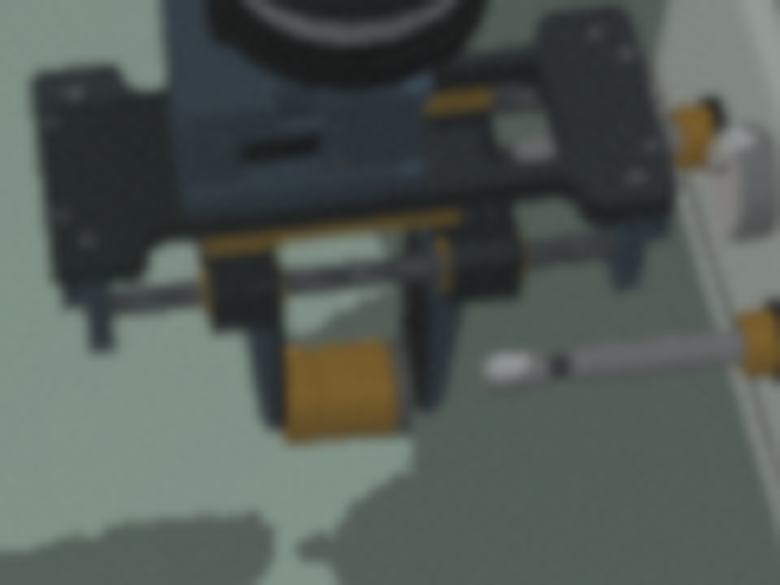

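send_rows:
  targets:
    - [[0, 0, 0, 0.0103, 0.0231, 0.0011, 1], [0, 0, 0, 0.0069, 0.024, 0.0011, 1], [0, 0, 0, 0.0069, 0.024, 0.0011, 1], [0, 0, 0, 0.0069, 0.024, 0.0011, 1], [0, 0, 0, 0.0034, 0.012, 0.0006, 1], [0, 0, 0, 0.0034, 0.012, 0.0006, 1]]

```text
time_s: 9.15
ee_pos: [579.4, 60.2, 73.5]
ee_rot: [177.4, -0.0, 164.3]
force: [-0.6, -0.5, -0.5]
gripper_width: 41.5
gripper_force: 25.0
```

send_rows:
  targets:
    - [[0, 0, 0, 0.0028, 0.0096, 0.0004, 1], [0, 0, 0, 0.0028, 0.0096, 0.0004, 1]]

```text
time_s: 9.35
ee_pos: [580.5, 63.8, 73.7]
ee_rot: [177.4, -0.0, 164.2]
force: [0.5, 0.2, -1.3]
gripper_width: 41.3
gripper_force: 25.0
```

send_rows:
  targets:
    - [[0, 0, 0, 0.0028, 0.0096, 0.0004, 1], [0, 0, 0, 0.0028, 0.0096, 0.0004, 1], [0, 0, 0, 0.0028, 0.0096, 0.0004, 1]]

```text
time_s: 9.65
ee_pos: [582.2, 69.5, 74.0]
ee_rot: [177.4, -0.0, 164.2]
force: [-0.6, 0.5, -1.6]
gripper_width: 41.1
gripper_force: 25.0
```

```bash
python3 - <<'E'
from fit import *
s=env.state();print("tcp unit",(s["ee_pos"]-o)@R,s["force"])
im=optics.grab_frame("scene")[0][130:220,303:423,::-1]
cv2.imwrite("pics/s5.png",cv2.resize(im,(780,585),interpolation=cv2.INTER_CUBIC))
E
```

```text
tcp unit [-190.4  -44.    74. ] [-0.6  0.5 -1.6]
```

View pics/s5.png

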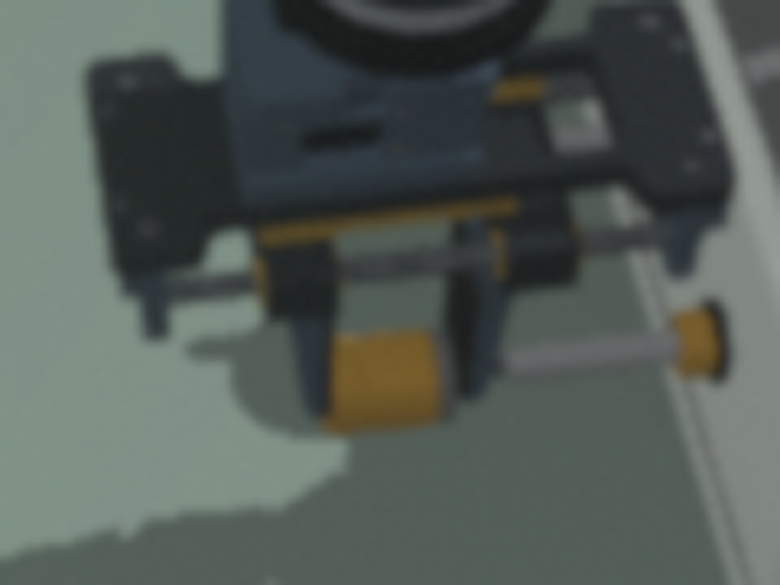

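The tail enters the ring behind the finger at about (500,360), and forces are near zero. Cap sits about 1 mm low, so I'll raise slightly while pushing on.

send_rows:
  targets:
    - [[0, 0, 0, 0.0042, 0.0144, 0.0027, 1], [0, 0, 0, 0.0042, 0.0144, 0.0027, 1], [0, 0, 0, 0.0042, 0.0144, 0.0007, 1]]

```text
time_s: 10.0
ee_pos: [584.9, 78.3, 75.2]
ee_rot: [177.4, -0.0, 164.2]
force: [0.3, 0.4, -1.7]
gripper_width: 41.3
gripper_force: 25.0
```

send_rows:
  targets:
    - [[0, 0, 0, 0.0042, 0.0144, 0.0007, 1], [0, 0, 0, 0.0042, 0.0144, 0.0007, 1], [0, 0, 0, 0.0042, 0.0144, 0.0007, 1]]

```text
time_s: 10.3
ee_pos: [587.3, 86.9, 75.6]
ee_rot: [177.4, -0.0, 164.3]
force: [-0.2, -0.1, -1.4]
gripper_width: 41.3
gripper_force: 25.0
```

send_rows:
  targets:
    - [[0, 0, 0, 0.0028, 0.0096, 0.0004, 1], [0, 0, 0, 0.0028, 0.0096, 0.0004, 1], [0, 0, 0, 0.0014, 0.0048, 0.0002, 1]]

```text
time_s: 10.6
ee_pos: [588.2, 91.2, 75.6]
ee_rot: [177.5, -0.1, 164.3]
force: [-1.1, -2.8, -2.3]
gripper_width: 41.4
gripper_force: 25.0
```

send_rows:
  targets:
    - [[0, 0, 0, 0.0014, 0.0048, 0.0002, 1], [0, 0, 0, 0.0014, 0.0048, 0.0002, 1]]

```text
time_s: 10.8
ee_pos: [588.8, 93.4, 75.7]
ee_rot: [177.4, -0.1, 164.2]
force: [-1.0, -1.3, -2.8]
gripper_width: 41.2
gripper_force: 25.0
```

send_rows:
  targets:
    - [[0, 0, 0, 0.0014, 0.0048, 0.0002, 1], [0, 0, 0, 0.0014, 0.0048, 0.0002, 1]]

```text
time_s: 11.0
ee_pos: [589.6, 95.4, 75.9]
ee_rot: [177.4, -0.0, 164.2]
force: [-0.9, -2.1, -0.9]
gripper_width: 41.5
gripper_force: 25.0
```

send_rows:
  targets:
    - [[0, 0, 0, 0.0014, 0.0048, 0.0002, 1]]

```text
time_s: 11.1
ee_pos: [589.9, 96.1, 75.9]
ee_rot: [177.5, -0.0, 164.3]
force: [-1.0, -4.7, -2.5]
gripper_width: 41.3
gripper_force: 25.0
```

send_rows:
  targets:
    - [[0, 0, 0, 0.0014, 0.0048, 0.0002, 1]]

```text
time_s: 11.2
ee_pos: [589.8, 96.2, 75.8]
ee_rot: [177.6, -0.1, 164.3]
force: [-1.8, -6.4, -1.2]
gripper_width: 41.2
gripper_force: 25.0
```

send_rows:
  targets:
    - [[0, 0, 0, 0.0014, 0.0048, 0.0002, 1]]

```text
time_s: 11.3
ee_pos: [589.8, 96.3, 75.7]
ee_rot: [177.7, -0.1, 164.3]
force: [-3.1, -9.3, -0.4]
gripper_width: 41.3
gripper_force: 25.0
```

Bottomed (force rising, no more travel). Relax the push slightly and open.

send_rows:
  targets:
    - [[0, 0, 0, -0.0014, -0.0048, 0, 1], [0, 0, 0, 0, 0, 0, 1], [0, 0, 0, 0, 0, 0, -0.36], [0, 0, 0, 0, 0, 0, -0.36], [0, 0, 0, 0, 0, 0, -0.36], [0, 0, 0, 0, 0, 0, -0.36]]

```text
time_s: 11.9
ee_pos: [590.9, 97.7, 76.5]
ee_rot: [177.4, 0.0, 164.3]
force: [0.5, 0.4, -0.4]
gripper_width: 61.9
gripper_force: 0.0
```

send_rows:
  targets:
    - [[0, 0, 0, 0, 0, 0.05, -0.36], [0, 0, 0, 0, 0, 0.1, -0.36], [0, 0, 0, 0, 0, 0.15, -0.36], [0, 0, 0, 0, -0.1, 0.2, -0.36], [0, 0, 0, -0.2, -0.1, 0.2, -0.36], [0, 0, 0, -0.2, -0.1, 0.1, -0.36], [0, 0, 0, -0.2, 0, 0, -0.36], [0, 0, 0, -0.2, 0, 0, -0.36], [0, 0, 0, -0.2, 0, 0, -0.36], [0, 0, 0, 0, 0, 0, -0.36]]

```text
time_s: 12.9
ee_pos: [392.3, 40.6, 230.1]
ee_rot: [177.4, -0.1, 164.3]
force: [0.1, -0.3, -0.0]
gripper_width: 61.9
gripper_force: 0.0
```

```bash
python3 - <<'E'
from fit import *
np.set_printoptions(precision=2,suppress=True)
for c in("scene","top"):
    d=frames(c,8);Q=(cloud(c,d)-o)@R;Q=Q.reshape(-1,3);Q=Q[~np.isnan(Q[:,0])]
    print(c,"cap",fitcyl(Q,-44,-183,-152,16,66),"tail",fitcyl(Q,-45,-134,-98,6,68))
    k=Q[(abs(Q[:,1]+44)<14)&(abs(Q[:,2]-72)<16)&(Q[:,0]<-100)&(Q[:,0]>-230)];print(" end x",np.percentile(k[:,0],[0,1,3]))
im=optics.grab_frame("scene")[0];s=env.state();print(s["ee_pos"],s["time_s"])
a=cv2.resize(im[130:220,323:443,::-1],(600,450),interpolation=cv2.INTER_CUBIC)
cv2.imwrite("pics/s6.png",a)
E
```

```text
scene cap (array([-44.55,  -0.01,  63.81,   0.02]), 217, np.float64(0.5527839106282577)) tail (array([-45.  ,  -0.01,  66.57,   0.05]), 93, np.float64(0.46942576831935445))
 end x [-184.85 -184.78 -184.56]
top cap (array([-42.27,  -0.  ,  66.43,   0.02]), 156, np.float64(0.550835270235432)) tail (array([-42.61,  -0.02,  68.93,   0.03]), 68, np.float64(0.4614991787856421))
 end x [-183.54 -183.48 -183.32]
[397.02  40.59 229.36] 13.75
```

View pics/s6.png

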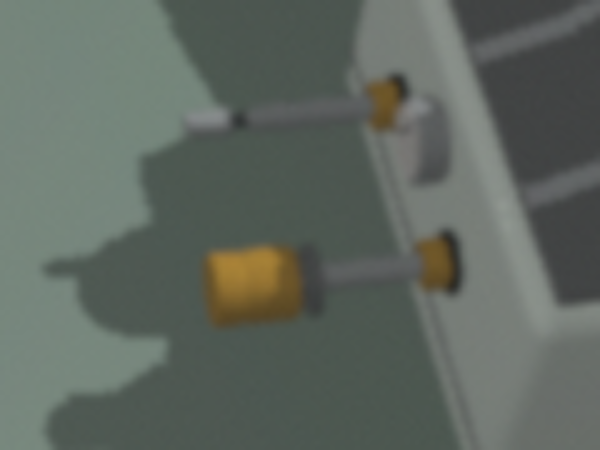

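The stop end sits on the free tail (barrel at 205–302, ring 302–325 sprung out). Its end face is about 1.1 mm further in than at the start, so it is bottomed and locked. Handing in.

```bash
python3 -c "
from workcell import env
print(env.job_done())"
```

```text
the job is handed in; nothing more can be done
None
```

The stop end is off its original tail and fully home on the free tail, with its ring sprung out by camera check (I did no pull test of the lock); I handed the job in at about 14 s with the arm clear, and never approached the jar, remote or keys.

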